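Hold the matching bearing drift ready over the hub

ROBOT

A 7-joint arm with a two-finger parallel gripper is mounted at the origin on the work surface. World frame = base frame: x ahead of the robot, y to its left, z up, the work surface at z = 0. Lengths are in m, angles in rad, forces in N, time in s.
With the tool pointing down it reaches from about 0.35 to 0.9 m from the base axis. Payload 19.9 kg.
Tool frame: the origin (TCP) lies midway between the tips of the shut fingers; the grasp point (between the pads) lies bot.grip_depth behind it (bot.grip_depth is the distance from the TCP to the grasp point, in m); z points along the fingers, y is the direction in which the jaws open and shut (so a half turn about z gives the same grasp; the last joint's range is limited). The gripper opens to 85 mm and grips with 20 to 120 N. Pads are 22 mm wide; open, the fingers measure 114 mm over their backs; the gripper's body (76 mm by 85 mm) begins 54 mm behind the grasp point. The pads swing forward as they close: fully open they stand 13 mm farther back than shut.
Start: joints at [1.212, 0.417, -0.01, 1.614, 0.005, 1.111, -0.053], TCP at [0.195, -0.594, 0.192] pointing down, gripper open.
Joint ranges: [-2.81, 2.81], [-0.39, 2.02], [-1.27, 1.25], [0.06, 2.57], [-1.19, 4.33], [0.19, 2], [-2.82, 2.82]. Speed limits (rad/s): [1.89, 1.89, 2.39, 2.39, 3.01, 3.01, 3.01].

INTERFACE

Orientations are given as a unit quaternion [x, y, z, w].
In Python, from station import bot gives the robot as it stands.
- The arm moves only by the tool move_arm, never from a script. Its argument "moves" is a list of rows, each a list of 2 entries, a list of its own where there are three numbers: the shift along the tool's x, y, z scaled (see below), then the turn, a rotation vector about the tool's x, y, z scaled (see below). A call has 1 to 10 rows; each row shifts and turns the commanded pose from where the row before left it, along the tool's axes as they then stand; what a row does not reach is not made up. The controller multiplies each number of a shift by 25 mm and each number of a turn by 0.1 rad. A row lasts 1/12 s, in which the tool goes at most 41.7 mm and 7.16 degrees, less where a joint would pass 70% of its speed; a pose out of reach is approached as far as the arm can. A call with a number of a shift or a turn outside -1 to 1 is refused whole. A call with a gripper value outside its range is refused whole. "claw" is the gripper's target within -1 to 1 (fully open at 1, half-way at 0, shut at -1), set as the call begins (left out, the last holds). The fingers move at their own pace and stop on an object; "newtons" is the grip in N (left out, the last holds). Time passes only in rows, so rows that do not move let the fingers close. It gives the time, the measured TCP pose, the force and the opening at its end, in the units of the state.
- bot.read_state(): the state, without advancing time (a new reading comes with each control period).
- bot.camera(name): name is "scene" or "top"; returns the picture (480x640x3 uint8, red, green, blue); there is no depth.
- bot.calibration(name): a dict with "vfov" (degrees; the focal length in pixels is half the picture's height over the tangent of half this angle, whatever the lens; pixels are square), "cx", "cy" (the principal point, pixels), "position" and "rotation" of the camera in the world. Camera axes: x right, y down, z forward; pixel columns grow to the right and rows downward; lengths in m; the calibration is good to about 2 mm. A picture is of the moment at which its call begins. calibration takes no time and is no camera call.
- bot.close_job(): hands the job in, once; it reports no verdict.
The state is a dict: "t": time; "qpos": joint angles; "qvel": joint speeds; "joint_efforts": joint torques, N m; "tool_pos": TCP position; "tool_rot": TCP orientation; "force": force on the tool from outside, world axes, zero at the start; "torque": the same for the moment, N m; "opening": finger opening in m.
Only numpy, scipy, OpenCV 4.12 (cv2) and the standard library are available. Lean on these libraries where they do the work, as an engineer would, in place of code of your own. Each camera call takes 0.05 s, during which the arm holds its last target. There are 200 camera calls.

TASK

One of the two wheel hubs stands on the steel press base with its bearing still proud; pick from the wooden tray the bearing drift whose foot is as wide as that hub's bearing. Carry it up and over the parts organiser without letting it touch the organiser, the hubs or the things standing about, leave those and the other drift where they are, and finish holding it still and upright, centred over that bearing with its foot about a centimetre above the bearing and not touching: keep holding it there at the end, do not put it down or let go.

Things in the scene. Friction and masses are not known exactly. Their poses are not given: they have to be found in the camera images.
- press_base: fixed round dark steel disc, 110 mm across and 12 mm thick, with three thin pins (8 mm across, 30 mm tall) standing 44 mm from its centre; origin at the centre of its underside on the bench, left half of the bench. The hub that needs work stands upright at its centre
- parking_board: fixed square plywood board, 100 x 100 x 12 mm, flat on the bench, left half of the bench; the other hub is parked on it. Origin at the centre of its underside
- front_hub: the slimmer bare aluminium wheel hub, loose, standing upright: two flanges 50 mm across, barrel 28 mm, 66 mm tall to the top of its bearing. Stands either on the press base or on the parking board. Origin at the centre of its underside, z up
- front_hub_bearing (a point): centre of the top face of the front hub's bearing (26 mm outer diameter), 66 mm above the hub's origin; z up along the hub's axis
- rear_hub: the fatter bare aluminium wheel hub, loose, standing upright: two flanges 66 mm across, barrel 44 mm, 78 mm tall to the top of its bearing. Stands on the one of the two places that the front hub does not. Origin at the centre of its underside, z up
- rear_hub_bearing (a point): centre of the top face of the rear hub's bearing (38 mm outer diameter), 78 mm above the hub's origin; z up along the hub's axis
- drift_tray: fixed shallow wooden tray, 90 (x) x 200 (y) x 18 mm tall, floor and walls 5 mm thick, on the right half of the bench; origin at the centre of its underside. The two drifts stand upright in it about 110 mm apart along its y axis, either way round
- small_drift: the small bearing drift, a loose turned steel tool standing on its foot: foot 26 mm across and 26 mm tall, tapering within 6 mm to a straight round handle 18 mm across, 105 mm tall in all, about 0.2 kg. Fits the front hub's bearing. Origin at the centre of the underside of its foot, z up along the handle
- large_drift: the large bearing drift, a loose turned steel tool standing on its foot: foot 38 mm across and 26 mm tall, tapering within 6 mm to a straight round handle 18 mm across, 125 mm tall in all, about 0.4 kg. Fits the rear hub's bearing. Origin at the centre of the underside of its foot, z up along the handle
- organiser: fixed grey parts organiser of three compartments full of small parts, 300 (x) x 90 (y) x 110 mm tall, standing across the way between the tray and the hubs; origin at the centre of its underside
- spray_can: bystander: loose blue spray can, 52 mm across, 150 mm tall, beyond the hubs; origin under its centre
- grease_jar: bystander: loose white jar, 66 mm across, 75 mm tall, beyond the hubs; origin under its centre
- cleaner_bottle: bystander: loose white bottle, 56 mm across, 140 mm tall, beyond the tray; origin under its centre
- spanner: bystander: loose steel spanner lying flat beyond the tray
- pedal: bystander: loose steel bicycle pedal, about 100 x 76 x 25 mm, lying beyond the hubs
- spacer: bystander: loose aluminium spacer ring, 28 mm across, 10 mm tall, lying in the drift tray between the two drifts
Mind the look-alikes: they are no part of the job. Leave any pink look-alike of the press_base alone.

How it is judged:
By the outcome, as a careful person would: the job done as asked, in the order asked, and still so for the second after the job is handed in, while the arm keeps its last pose, push and grip.
It also fails if it takes over 42 s, if anything falls off the work surface, if the arm or the gripper's body presses on something with over 40 N, if the wrist force passes 120 N, or if a joint passes its speed limit or range.

## Working session

There is one attempt and no reset: what is moved stays moved. The work goes in short steps, Python scripts to look and compute and a tool call to move; the robot and the scene stay as the last step left them, time stands still between calls to the robot, and variables do not carry over. Pictures are saved under pics/ and viewed, about 8 in all and at most 12, crops included, and the job is handed in when it is done.

Besides the shell and the picture viewer there is one more tool, called after "Emit:" as name(argument=value, ...), one argument or row to a line, values as JSON. move_arm: Moves the arm, as the interface text tells. Shifts and turns lie within -1 to 1; 1 stands for 25 mm of shift or 0.1 rad of turn. Its arguments: {"type":"object","properties":{"moves":{"type":"array","items":{"type":"array"}},"claw":{"type":"number"},"newtons":{"type":"number"}},"required":["moves"]}

```bash
mkdir -p pics; cat > h.py <<'E'
from station import bot
import numpy as np, cv2
def snap(n,f):
    im=bot.camera(n); cv2.imwrite('pics/'+f,im[:,:,::-1]); return im
def ray(n,u,v):
    c=bot.calibration(n); f=240/np.tan(np.radians(c['vfov'])/2)
    R=np.array(c['rotation']); 
    d=R@np.array([(u-c['cx'])/f,(v-c['cy'])/f,1]); return np.array(c['position']),d
def onz(n,u,v,z):
    p,d=ray(n,u,v); return p+d*(z-p[2])/d[2]
def proj(n,P):
    c=bot.calibration(n); f=240/np.tan(np.radians(c['vfov'])/2)
    q=np.array(c['rotation']).T@(np.array(P)-c['position']); return q[:2]/q[2]*f+[c['cx'],c['cy']]
E
python3 - <<'E'
from h import *
snap('scene','s0.png');snap('top','t0.png')
for n in('scene','top'):print(bot.calibration(n))
print(bot.grip_depth,bot.read_state())
E
```

```text
{'vfov': 44.76053024486884, 'cx': 321.012889322667, 'cy': 240.82965797009666, 'position': array([ 1.24248371, -0.91630074,  0.87201137]), 'rotation': array([ 0.83353011,  0.29524668, -0.15862967, -0.43919652])}
{'vfov': 42.30794234114884, 'cx': 317.991667703001, 'cy': 238.10147518290762, 'position': array([ 0.30273199, -0.01614239,  1.41508594]), 'rotation': array([ 0.70765851, -0.70225426,  0.05137128, -0.05847543])}
0.0187 {'t': 0.1, 'qpos': array([ 1.2124815 ,  0.41788277, -0.01033149,  1.61408239,  0.0047271 ,
        1.11065062, -0.05296585]), 'qvel': array([-0.00021963, -0.00143882,  0.00042473, -0.00146086, -0.00013985,
        0.00160813, -0.00020129]), 'joint_efforts': array([ 2.75087099e-03, -8.65821075e+01,  6.81268573e-01, -4.35641026e+01,
        1.93326030e-02,  4.94385167e-03, -1.27234753e-04]), 'tool_pos': array([ 0.19461204, -0.59359159,  0.19115566]), 'tool_rot': array([ 9.87473318e-01,  1.57785288e-01, -1.24658114e-04, -4.84099611e-04]), 'force': array([-0.30825003,  0.33002044, -0.96590941]), 'torque': array([ 0.0207999 ,  0.04208596, -0.05174717]), 'opening': 0.08537492565334433}
```

View pics/s0.png

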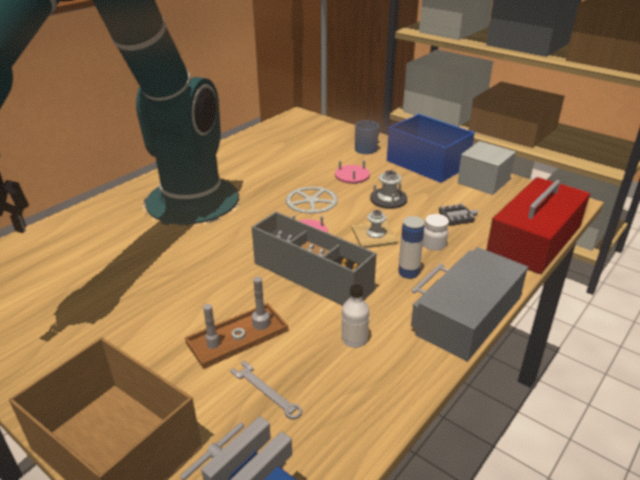

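View pics/t0.png

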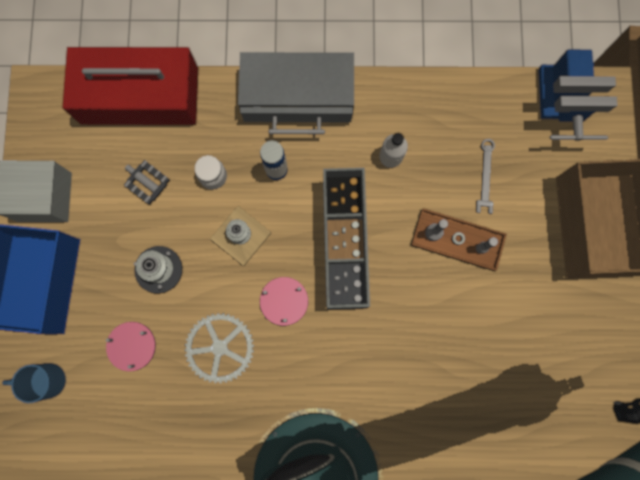

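The dark press base is at top (158,270) / scene (389,198), with what looks like the fatter hub. The two pink discs are look-alikes, and the slimmer hub is on the plywood at top (238,233). There are two candidate drifts, at top (437,229) / scene (260,305) and top (487,244) / scene (211,325). The first looks larger, so I'll check it in an enlarged crop.

```bash
python3 - <<'E'
s=open('h.py').read().replace("np.array(c['rotation'])","Rotation.from_quat(c['rotation']).as_matrix()").replace("import numpy","from scipy.spatial.transform import Rotation\nimport numpy",1)
open('h.py','w').write(s)
E
python3 - <<'E'
from h import *
s=cv2.imread('pics/s0.png');t=cv2.imread('pics/t0.png')
c=lambda im,x,y,w,h:cv2.resize(im[y:y+h,x:x+w],(400,300),interpolation=cv2.INTER_CUBIC)
cv2.imwrite('pics/c0.png',np.vstack([np.hstack([c(s,180,270,120,90),c(s,330,160,120,90)]),np.hstack([c(t,402,195,120,90),c(t,130,210,160,120)])]))
print(onz('top',158,270,.012),onz('top',239,236,.012),onz('top',459,239,.018),onz('top',346,240,.11))
for u,v in((325,170),(364,170),(368,307),(327,307)):print(onz('top',u,v,.11))
for u,v in((424,210),(505,235),(497,270),(411,243)):print(onz('top',u,v,.018))
E
```

```text
[0.44659895 0.36264537 0.012     ] [0.52626961 0.1801737  0.012     ] [ 0.52185607 -0.32191242  0.018     ] [ 0.5036079  -0.06176459  0.11      ]
[ 0.65676866 -0.01605876  0.11      ]
[ 0.65726225 -0.10051625  0.11      ]
[ 0.36212104 -0.10796804  0.11      ]
[ 0.36143693 -0.02220904  0.11      ]
[ 0.58859996 -0.24363959  0.018     ]
[ 0.53179316 -0.42660211  0.018     ]
[ 0.45166827 -0.40555427  0.018     ]
[ 0.51189322 -0.21274458  0.018     ]
```

View pics/c0.png

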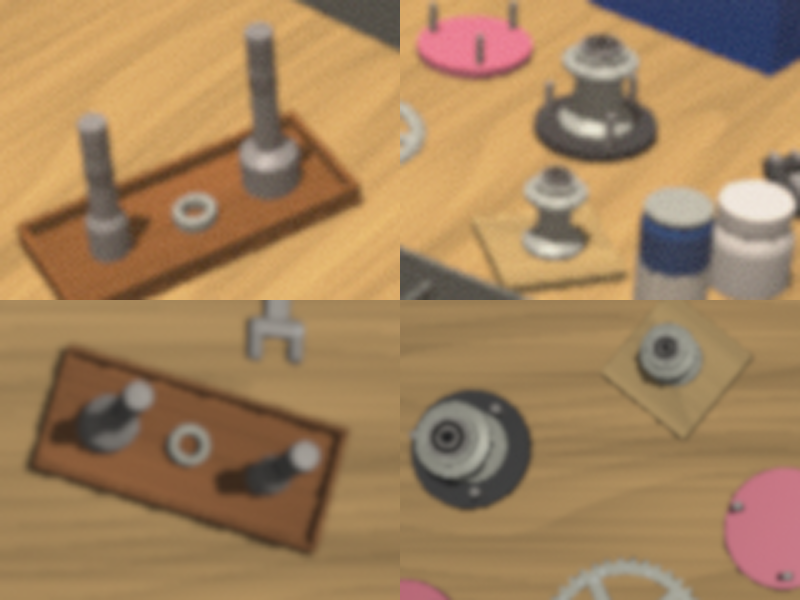

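The crop confirms it: the large drift (wide foot, taller) is at the organiser end of the tray, and the fat rear hub stands on the dark press base. Next I'll triangulate the drift cap and the bearing.

```bash
cat >> h.py <<'E'
def tri(a,b):
    A=[];y=[]
    for n,(u,v) in(('scene',a),('top',b)):
        p,d=ray(n,u,v); d/=np.linalg.norm(d); M=np.eye(3)-np.outer(d,d); A.append(M); y.append(M@p)
    return np.linalg.lstsq(np.vstack(A),np.hstack(y),rcond=None)[0]
def units(P):
    s=bot.read_state(); d=np.array(P)-s['tool_pos']
    return Rotation.from_quat(s['tool_rot']).as_matrix().T@d/.025
E
python3 - <<'E'
from h import *
for nm,a,b,z in(('cap',(257.7,279.3),(443.7,223.8),.130),('bearing',(391.5,173.5),(148.8,264.8),.090)):
    print(nm,tri(a,b),onz('top',*b,z),onz('scene',*a,z))
# base disc by dark mask
t=cv2.imread('pics/t0.png'); g=t.max(2); m=((g<75)*255).astype(np.uint8); m[:,:]*=1
q=np.zeros_like(m);q[235:300,125:190]=m[235:300,125:190]
c=max(cv2.findContours(q,0,1)[0],key=cv2.contourArea); e=cv2.minEnclosingCircle(c); print(e,onz('top',*e[0],.012))
P=np.array([.537,-.268,.2]);print(units(P),np.round(Rotation.from_quat(bot.read_state()['tool_rot']).as_matrix(),3))
E
```

```text
cap [ 0.53753317 -0.26576176  0.12796898] [ 0.53639016 -0.26618941  0.13      ] [ 0.54024951 -0.2667363   0.13      ]
bearing [0.4520376  0.36491659 0.08554045] [0.4496955 0.3619957 0.09     ] [0.45767252 0.36011742 0.09      ]
((158.21665954589844, 269.7833251953125), 23.132190704345703) [0.44709792 0.36217476 0.012     ]
[17.07195566 -8.10776836 -0.34729824] [[ 0.95   0.312 -0.   ]
 [ 0.312 -0.95   0.001]
 [-0.    -0.001 -1.   ]]
```

Emit:
move_arm(
  moves=[
    [[0.95,-0.45,0],[0,0,0]],
    [[0.95,-0.45,0],[0,0,0]],
    [[0.95,-0.45,0],[0,0,0]],
    [[0.95,-0.45,0],[0,0,0]],
    [[0.95,-0.45,0],[0,0,0]],
    [[0.95,-0.45,0],[0,0,0]],
    [[0.95,-0.45,0],[0,0,0]],
    [[0.95,-0.45,0],[0,0,0]],
    [[0.95,-0.45,0],[0,0,0]],
  ],
  claw=1,
)

```text
t: 0.85
tool_pos: [0.3669, -0.4299, 0.1915]
tool_rot: [0.987, 0.158, -0.0, -0.0]
force: [-1.0, -0.3, 0.3]
opening: 0.085
```

Emit:
move_arm(
  moves=[
    [[0.95,-0.45,0],[0,0,0]],
    [[0.95,-0.45,0],[0,0,0]],
    [[0.95,-0.45,0],[0,0,0]],
    [[0.95,-0.45,0],[0,0,0]],
    [[0.95,-0.45,0],[0,0,0]],
    [[0.95,-0.45,0],[0,0,0]],
    [[0.95,-0.45,0],[0,0,0]],
    [[0.95,-0.45,0],[0,0,0]],
    [[0.95,-0.45,0],[0,0,0]],
    [[0,0,0],[0,0,0]],
  ],
)

```text
t: 1.68
tool_pos: [0.5411, -0.2634, 0.1913]
tool_rot: [0.987, 0.161, 0.001, -0.001]
force: [0.3, 0.5, 0.8]
opening: 0.0857
```

```bash
python3 - <<'E'
from h import *
s=bot.read_state();print(s['t'],s['tool_pos'],s['tool_rot'],s['force'],units([.537,-.2665,.081]))
a=snap('scene','s1.png');b=snap('top','t1.png')
c=lambda im,x,y,w,h:cv2.resize(im[y:y+h,x:x+w,::-1],(400,300),interpolation=cv2.INTER_CUBIC)
cv2.imwrite('pics/c1.png',np.hstack([c(a,180,230,160,120),c(b,380,170,160,120)]))
E
```

```text
1.6833 [ 0.54106777 -0.26339991  0.19128667] [ 9.87017900e-01  1.60606152e-01  5.27355068e-04 -1.02549098e-03] [0.25997096 0.54637031 0.77070078] [-0.19967632  0.07420277  4.41106719]
```

View pics/c1.png

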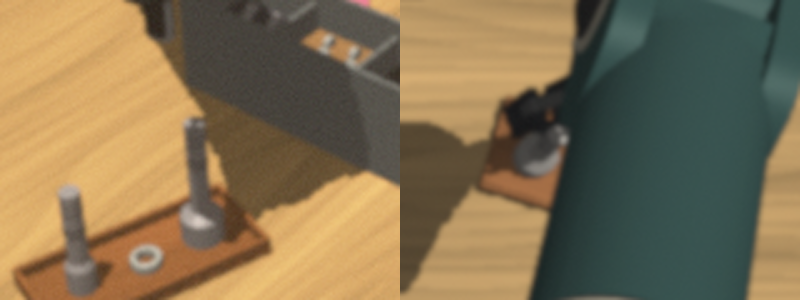

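```bash
python3 - <<'E'
from h import *
p=bot.read_state()['tool_pos'];j=np.array([.31,-.95,0])
for P in(p,p+.05*j,p-.05*j):print([proj(n,P) for n in('scene','top')])
E

```

```text
[array([254.66726804, 254.94862883]), array([450.11442024, 217.53824107])]
[array([243.12272501, 269.04301065]), array([473.64461963, 210.10146166])]
[array([265.47549815, 241.75318908]), array([426.51231958, 224.99774506])]
```

View pics/s1.png

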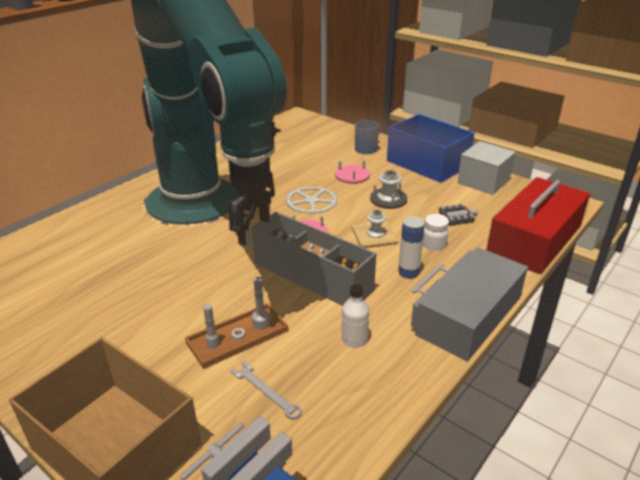

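```bash
python3 - <<'E'
from h import *
a=snap('scene','s2.png');b=snap('top','t2.png')
c=lambda im,x,y,w,h:cv2.resize(im[y:y+h,x:x+w,::-1],(400,600),interpolation=cv2.INTER_CUBIC)
o=np.hstack([c(a,210,150,100,150),c(b,400,160,80,120)])
o=np.clip(o.astype(float)*1.6,0,255).astype(np.uint8)
cv2.imwrite('pics/c2.png',o);s=bot.read_state();print(s['tool_pos'],s['qvel'].round(3))
E

```

```text
[ 0.5371311  -0.26905452  0.19141181] [ 0.012 -0.004  0.002 -0.001 -0.001  0.    -0.003]
```

View pics/c2.png

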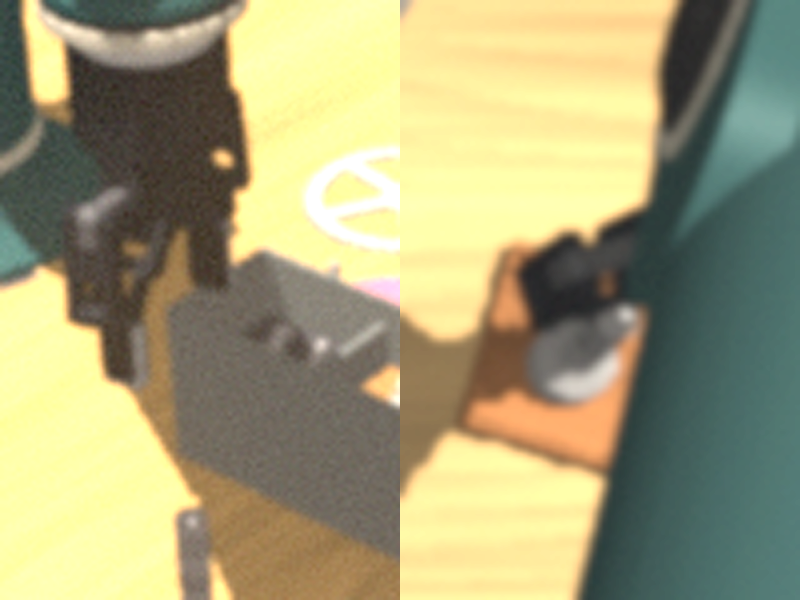

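```bash
python3 - <<'E'
from h import *
s=bot.read_state();p=s['tool_pos'];print(p,s['qvel'].round(3));j=np.array([.31,-.95,0])
for z in(.191,.204,.22,.24):
  q=[p[0],p[1],z];print(z,proj('scene',q),proj('scene',q-.048*j),proj('top',q-.048*j),proj('top',q-.057*j))
for z in(.191,.204,.22,.24):print(z,onz('scene',251.5,233,z))
E

```

```text
[ 0.5371311  -0.26905452  0.19141181] [ 0.012 -0.004  0.002 -0.001 -0.001  0.    -0.003]
0.191 [253.74705388 255.22296283] [264.16822316 242.5261122 ] [428.27734077 225.19763522] [424.02210756 226.54272094]
0.204 [253.28840707 249.91683894] [263.78758359 237.3058953 ] [429.36866581 224.04571869] [425.06922942 225.40455281]
0.22 [252.71589446 243.293392  ] [263.31265168 230.79252221] [430.74357386 222.59447431] [426.38845659 223.97062007]
0.24 [251.9875003 234.8665381] [262.70873916 222.51026643] [432.51345768 220.72632471] [428.08667792 222.12473998]
0.191 [ 0.47660547 -0.21444181  0.191     ]
0.204 [ 0.49122551 -0.22783977  0.204     ]
0.22 [ 0.50921941 -0.24432957  0.22      ]
0.24 [ 0.53171179 -0.26494183  0.24      ]
```

Finger tips show at scene (240,245) and (262,221). The xy matches the readout, but they look about 40 mm higher than expected. I'll descend part way and look again.

Emit:
move_arm(
  moves=[
    [[0,0,0.6],[0,0,0]],
    [[0,0,0.6],[0,0,0]],
    [[0,0,0.6],[0,0,0]],
    [[0,0,0.6],[0,0,0]],
    [[0,0,0],[0,0,0]],
    [[0,0,0],[0,0,0]],
    [[0,0,0],[0,0,0]],
  ],
)

```text
t: 2.47
tool_pos: [0.5379, -0.269, 0.1326]
tool_rot: [0.988, 0.157, 0.0, 0.0]
force: [0.6, -0.6, 0.3]
opening: 0.0853
```

```bash
python3 - <<'E'
from h import *
a=snap('scene','s3.png');b=snap('top','t3.png')
c=lambda im,x,y,w,h:cv2.resize(im[y:y+h,x:x+w,::-1],(400,600),interpolation=cv2.INTER_CUBIC)
o=np.hstack([c(a,205,200,100,150),c(b,400,160,80,120)])
o=np.clip(o.astype(float)*1.6,0,255).astype(np.uint8)
cv2.imwrite('pics/c3.png',o);s=bot.read_state();p=s['tool_pos'];print(p,s['qvel'].round(3))
j=np.array([.31,-.95,0])
for z in(0,.013,.04,.05):
  q=p+[0,0,z];print(z,proj('scene',q+.048*j),proj('scene',q-.048*j))
print(proj('scene',[.195,-.594,.2]),proj('top',[.195,-.594,.2]))
E

```

```text
[ 0.5381752  -0.26876257  0.13279771] [-0.004  0.001 -0.001  0.004 -0.    -0.002 -0.003]
0 [245.4809128  292.19362361] [266.26959572 265.25888444]
0.013 [244.96803317 287.1017073 ] [265.91154728 260.31218147]
0.04 [243.88174087 276.31689701] [265.15408663 249.84730477]
0.05 [243.47200873 272.24903845] [264.86869996 245.90447768]
[  9.79624825 263.24677431] [627.88777068 395.38563587]
```

View pics/c3.png

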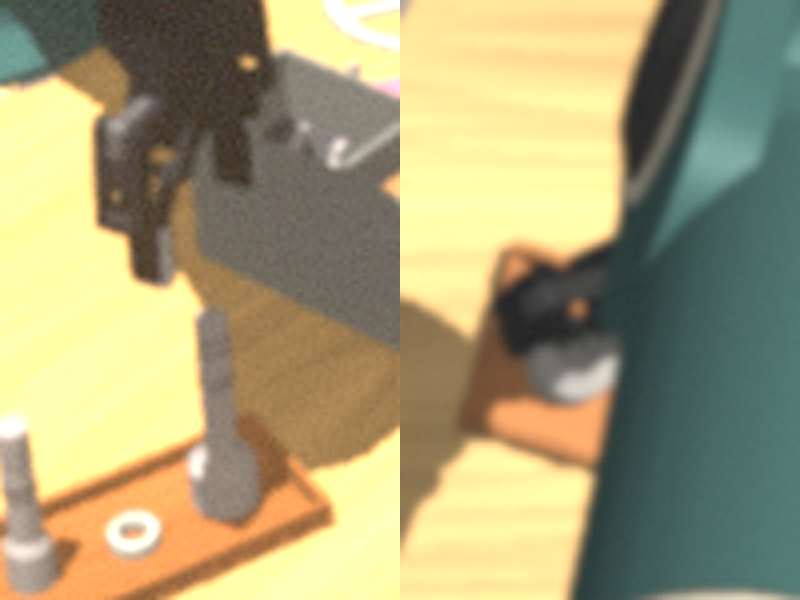

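Tips at scene (243,270) and (264,246): again 50 mm above tool_pos, so the readout and the pictures disagree consistently in z. TCP z = 0.07 is safe under both readings, so I'll go there and look.

Emit:
move_arm(
  moves=[
    [[0,-0.1,0.5],[0,0,0]],
    [[0,0,0.5],[0,0,0]],
    [[0,0,0.5],[0,0,0]],
    [[0,0,0.5],[0,0,0]],
    [[0,0,0.5],[0,0,0]],
    [[0,0,0],[0,0,0]],
    [[0,0,0],[0,0,0]],
    [[0,0,0],[0,0,0]],
  ],
)

```text
t: 3.23
tool_pos: [0.5373, -0.266, 0.0694]
tool_rot: [0.987, 0.158, 0.0, 0.0]
force: [-0.1, 0.0, 0.0]
opening: 0.0853
```

```bash
python3 - <<'E'
from h import *
a=snap('scene','s4.png')
o=cv2.resize(a[230:350,205:305,::-1],(500,600),interpolation=cv2.INTER_CUBIC)
o=np.clip(o.astype(float)*1.7,0,255).astype(np.uint8)
cv2.imwrite('pics/c4.png',o);s=bot.read_state();p=s['tool_pos'];print(p,s['qvel'].round(3),s['force'])
j=np.array([.31,-.95,0])
for z in(0,.013,.04,.05):
  q=p+[0,0,z];print(z,[(proj('scene',q+k*j)-[205,230])*5 for k in(.048,-.048)])
E

```

```text
[ 0.53746836 -0.26602914  0.06971541] [ 0.    -0.007 -0.     0.003  0.001 -0.001  0.002] [ 0.18929052  0.02761777 -0.24315971]
0 [array([217.9086822 , 425.89706158]), array([317.87829072, 288.5474805 ])]
0.013 [array([215.52061332, 401.9483969 ]), array([316.20806168, 265.19972012])]
0.04 [array([210.46576352, 351.25601377]), array([312.67659138, 215.83408189])]
0.05 [array([208.56026247, 332.14676361]), array([311.34673113, 197.24426106])]
```

View pics/c4.png

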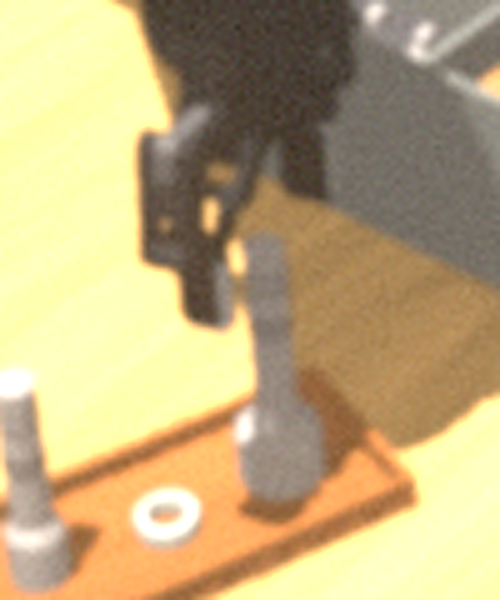

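Tips at crop (207,325) and (312,200) straddle the cap (267,243), about 10 mm below its top. So the fingers really are about 37 mm shorter than the readout implies. I'll go down another 27 mm and close.

Emit:
move_arm(
  moves=[
    [[0.08,0,0.35],[0,0,0]],
    [[0,0,0.35],[0,0,0]],
    [[0,0,0.35],[0,0,0]],
    [[0,0,0],[0,0,0]],
    [[0,0,0],[0,0,0]],
  ],
)

```text
t: 3.7
tool_pos: [0.5385, -0.265, 0.0421]
tool_rot: [0.987, 0.158, -0.001, -0.0]
force: [-0.3, 0.6, -0.3]
opening: 0.0853
```

Emit:
move_arm(
  moves=[
    [[0,0,0],[0,0,0]],
    [[0,0,0],[0,0,0]],
    [[0,0,0],[0,0,0]],
    [[0,0,0],[0,0,0]],
    [[0,0,0],[0,0,0]],
    [[0,0,0],[0,0,0]],
    [[0,0,0],[0,0,0]],
    [[0,0,0],[0,0,0]],
    [[0,0,0],[0,0,0]],
    [[0,0,0],[0,0,0]],
  ],
  claw=-1,
  newtons=70,
)

```text
t: 4.53
tool_pos: [0.5391, -0.2655, 0.0432]
tool_rot: [0.987, 0.158, 0.0, 0.0]
force: [-0.5, 0.4, 6.0]
opening: 0.0152
```

Emit:
move_arm(
  moves=[
    [[0,0,0],[0,0,0]],
    [[0,0,0],[0,0,0]],
    [[0,0,0],[0,0,0]],
    [[0,0,0],[0,0,0]],
    [[0,0,0],[0,0,0]],
    [[0,0,0],[0,0,0]],
  ],
)

```text
t: 5.03
tool_pos: [0.5392, -0.2655, 0.0432]
tool_rot: [0.987, 0.158, 0.0, 0.0]
force: [-1.0, -0.1, 4.8]
opening: 0.0155
```

Emit:
move_arm(
  moves=[
    [[0,0,-0.3],[0,0,0]],
    [[0,0,-0.6],[0,0,0]],
    [[0,0,-0.8],[0,0,0]],
    [[0,0,-0.8],[0,0,0]],
    [[0,0,-0.8],[0,0,0]],
    [[0,0,-0.8],[0,0,0]],
    [[0,0,-0.8],[0,0,0]],
    [[0,0,-0.8],[0,0,0]],
    [[0,0,-0.6],[0,0,0]],
    [[0,0,-0.3],[0,0,0]],
  ],
)

```text
t: 5.87
tool_pos: [0.5393, -0.2653, 0.21]
tool_rot: [0.987, 0.158, 0.001, 0.0]
force: [0.9, -0.3, -2.3]
opening: 0.0158
```

Emit:
move_arm(
  moves=[
    [[0,0,0],[0,0,0]],
    [[0,0,0],[0,0,0]],
    [[0,0,0],[0,0,0]],
  ],
)

```text
t: 6.12
tool_pos: [0.5384, -0.265, 0.2067]
tool_rot: [0.987, 0.158, -0.001, -0.001]
force: [-0.0, -0.1, -3.6]
opening: 0.0154
```

```bash
python3 - <<'E'
from h import *
a=snap('scene','s5.png');b=snap('top','t5.png')
c=lambda im,x,y,w,h:cv2.resize(im[y:y+h,x:x+w,::-1],(400,600),interpolation=cv2.INTER_CUBIC)
o=np.hstack([c(a,205,180,100,150),c(b,400,160,80,120)])
o=np.clip(o.astype(float)*1.6,0,255).astype(np.uint8)
cv2.imwrite('pics/c5.png',o);s=bot.read_state();p=s['tool_pos'];print(p,s['tool_rot'],s['force'],s['opening'])
for z in(.155,.160,.165,.17,.18):print(z,(proj('scene',[p[0],p[1],z])-[205,180])*4)
E

```

```text
[ 0.53845486 -0.26508142  0.20675105] [ 9.87484693e-01  1.57712073e-01 -7.44389781e-04 -5.73577747e-04] [-0.44516181  0.21593934 -3.59874758] 0.015630708833048367
0.155 [207.29306197 355.60977826]
0.16 [206.63255919 347.76003757]
0.165 [205.96890872 339.87288799]
0.17 [205.30208798 331.94806146]
0.18 [203.95884442 315.9842925 ]
```

View pics/c5.png

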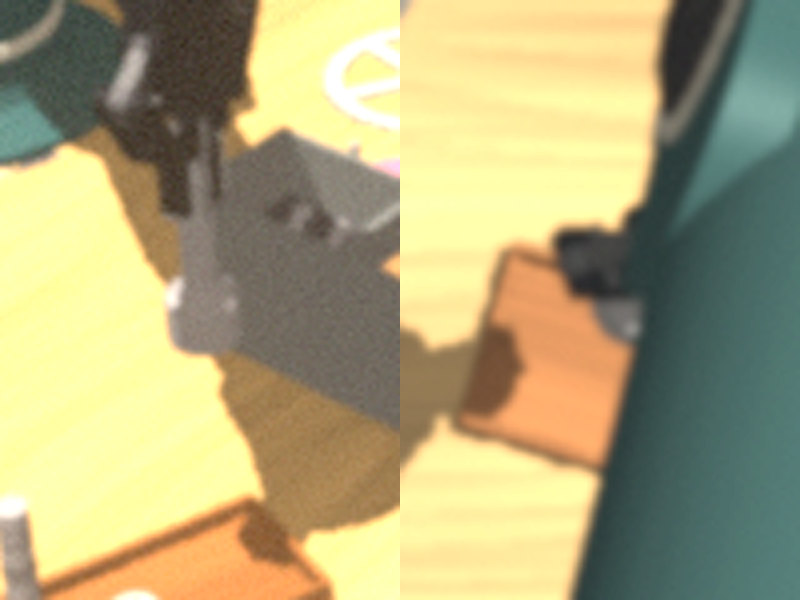

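Drift is lifted and hanging upright (foot about crop (205,340), z≈0.167; 3.6 N ≈ 0.37 kg, as expected for the large one). I'll carry it over at this height.

Emit:
move_arm(
  moves=[
    [[0.05,-0.3,0],[0,0,0]],
    [[0.1,-0.6,0],[0,0,0]],
    [[0.15,-0.8,0],[0,0,0]],
    [[0.15,-0.85,0],[0,0,0]],
    [[0.15,-0.85,0],[0,0,0]],
    [[0.15,-0.85,0],[0,0,0]],
    [[0.15,-0.85,0],[0,0,0]],
    [[0.15,-0.85,0],[0,0,0]],
    [[0.15,-0.85,0],[0,0,0]],
    [[0.15,-0.85,0],[0,0,0]],
  ],
)

```text
t: 7.05
tool_pos: [0.5106, -0.0706, 0.2078]
tool_rot: [0.987, 0.158, -0.0, -0.0]
force: [1.0, 0.0, -2.5]
opening: 0.0161
```

Emit:
move_arm(
  moves=[
    [[0.15,-0.85,0],[0,0,0]],
    [[0.15,-0.85,0],[0,0,0]],
    [[0.15,-0.85,0],[0,0,0]],
    [[0.15,-0.85,0],[0,0,0]],
    [[0.15,-0.85,0],[0,0,0]],
    [[0.15,-0.85,0],[0,0,0]],
    [[0.15,-0.85,0],[0,0,0]],
    [[0.15,-0.85,0],[0,0,0]],
    [[0.15,-0.85,0],[0,0,0]],
    [[0.15,-0.85,0],[0,0,0]],
  ],
)

```text
t: 7.88
tool_pos: [0.4795, 0.1426, 0.2079]
tool_rot: [0.987, 0.158, -0.0, 0.0]
force: [0.6, 0.1, -3.8]
opening: 0.0156
```

Emit:
move_arm(
  moves=[
    [[0.15,-0.85,0],[0,0,0]],
    [[0.15,-0.85,0],[0,0,0]],
    [[0.15,-0.85,0],[0,0,0]],
    [[0.15,-0.85,0],[0,0,0]],
    [[0.15,-0.85,0],[0,0,0]],
    [[0.15,-0.85,0],[0,0,0]],
    [[0.15,-0.85,0],[0,0,0]],
    [[0.15,-0.85,0],[0,0,0]],
    [[0.1,-0.6,0],[0,0,0]],
    [[0.05,-0.4,0],[0,0,0]],
  ],
)

```text
t: 8.72
tool_pos: [0.4502, 0.3388, 0.2079]
tool_rot: [0.987, 0.159, -0.0, -0.0]
force: [-0.6, -0.1, -3.0]
opening: 0.0157
```

Emit:
move_arm(
  moves=[
    [[0,0,0],[0,0,0]],
    [[0,0,0],[0,0,0]],
    [[0,0,0],[0,0,0]],
    [[0,0,0],[0,0,0]],
    [[0,0,0],[0,0,0]],
    [[0,0,0],[0,0,0]],
  ],
)

```text
t: 9.22
tool_pos: [0.4525, 0.3358, 0.208]
tool_rot: [0.988, 0.157, 0.0, 0.0]
force: [0.4, 0.2, -3.5]
opening: 0.0155
```

```bash
python3 - <<'E'
from h import *
a=snap('scene','s6.png');b=snap('top','t6.png')
c=lambda im,x,y,w,h:cv2.resize(im[y:y+h,x:x+w,::-1],(400,600),interpolation=cv2.INTER_CUBIC)
o=np.hstack([c(a,340,90,100,150),c(b,120,200,80,120)])
o=np.clip(o.astype(float)*1.6,0,255).astype(np.uint8)
cv2.imwrite('pics/c6.png',o);s=bot.read_state();p=s['tool_pos'];print(p,s['tool_rot'],s['qpos'],s['force'],s['opening'])
k=lambda P:((proj('scene',P)-[340,90])*4).round(1)
for z in(.16,.168):print(z,k([p[0],p[1],z]))
for z in (.09,.10):print(k([.4485,.362,z]))
print(units([.4485,.362,p[2]]))
E

```

```text
[0.45234484 0.33607093 0.2079942 ] [9.87523164e-01 1.57473808e-01 1.38796356e-05 8.53001150e-06] [-0.24668569  0.33879304 -0.55400537  1.73674471  0.19541115  1.12124462
 -2.11519284] [ 0.40260998  0.42976145 -4.62250362] 0.015673905476695022
0.16 [186.7 254.4]
0.168 [187.4 243.9]
[196.7 329.3]
[197.6 316.8]
[ 1.76410090e-01 -1.03355616e+00 -1.75685489e-05]
```

View pics/c6.png

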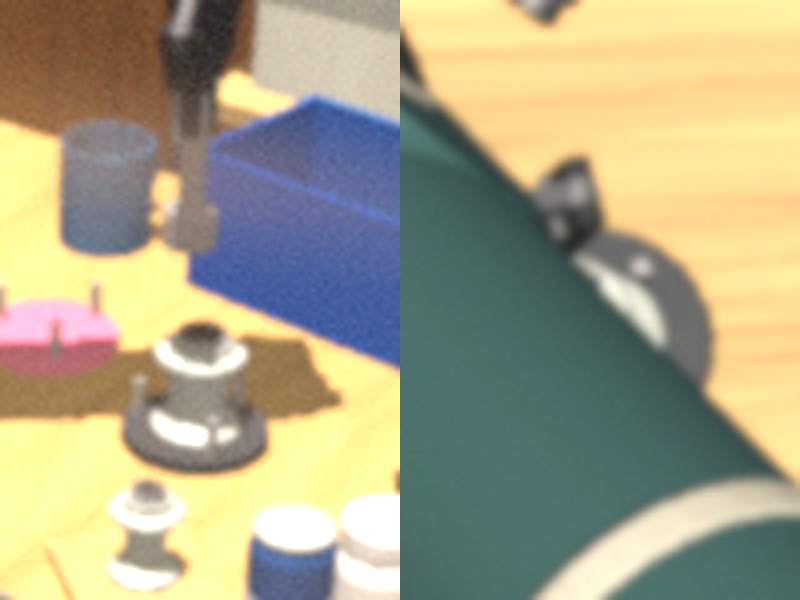

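```bash
python3 - <<'E'
from h import *
s=cv2.imread('pics/s0.png');t=cv2.imread('pics/t0.png');n=cv2.imread('pics/s6.png')
def el(im,box,lo,hi,z,cam,sat=70):
    x,y,w,h=box; r=im[y:y+h,x:x+w].astype(int); m=((r.max(2)>=lo)&(r.max(2)<hi)&(r.max(2)-r.min(2)<sat)).astype(np.uint8)
    c=max(cv2.findContours(m,0,1)[0],key=cv2.contourArea); c=cv2.convexHull(c); e=cv2.fitEllipse(c)
    u=(e[0][0]+x,e[0][1]+y); print(cam,z,np.round(u,1),np.round(e[1],1),onz(cam,*u,z).round(4))
el(s,(365,180,50,35),0,95,.012,'scene')
el(t,(128,240,60,56),0,85,.012,'top')
el(t,(128,240,60,56),95,256,.082,'top',50)
el(s,(372,168,36,18),110,256,.084,'scene',60)
c=lambda im,x,y,w,h:cv2.resize(im[y:y+h,x:x+w],(266,400),interpolation=cv2.INTER_CUBIC)
o=np.hstack([c(s,372,160,40,60),c(t,138,235,40,60),c(n,370,110,40,60)])
cv2.imwrite('pics/c7.png',np.clip(o*1.5,0,255).astype(np.uint8))
E

```

```text
scene 0.012 [388.6 198.2] [18.9 34.8] [0.4582 0.3527 0.012 ]
top 0.012 [158.  269.4] [45.4 47.2] [0.4479 0.3626 0.012 ]
top 0.082 [152.3 268.9] [37.4 45.2] [0.4417 0.3563 0.082 ]
scene 0.084 [390.1 178.7] [16.9 22.3] [0.466  0.3411 0.084 ]
```

View pics/c7.png

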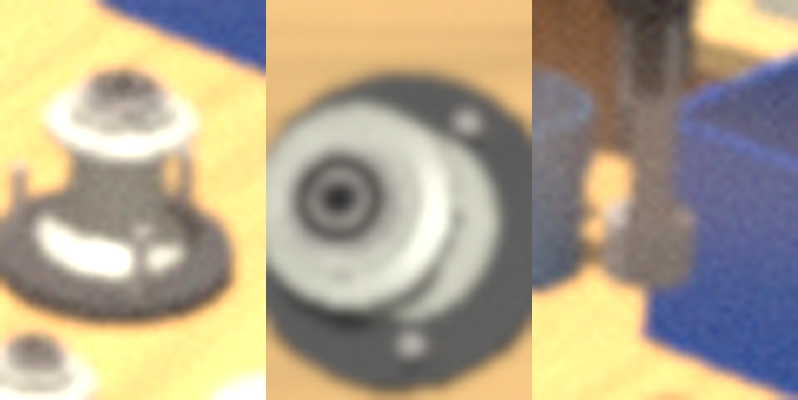

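Emit:
move_arm(
  moves=[
    [[0.1,-0.3,0],[0,0,0]],
    [[0.1,-0.4,0],[0,0,0]],
    [[0.1,-0.3,0],[0,0,0]],
    [[0,0,0.4],[0,0,0]],
    [[0,0,0.6],[0,0,0]],
    [[0,0,0.6],[0,0,0]],
    [[0,0,0.5],[0,0,0]],
    [[0,0,0.3],[0,0,0]],
    [[0,0,0],[0,0,0]],
    [[0,0,0],[0,0,0]],
  ],
)

```text
t: 10.15
tool_pos: [0.4515, 0.3626, 0.1478]
tool_rot: [0.987, 0.158, -0.0, -0.0]
force: [0.5, 0.4, -2.9]
opening: 0.0162
```

Emit:
move_arm(
  moves=[
    [[0,0,0],[0,0,0]],
    [[0,0,0],[0,0,0]],
    [[0,0,0],[0,0,0]],
    [[0,0,0],[0,0,0]],
    [[0,0,0],[0,0,0]],
    [[0,0,0],[0,0,0]],
  ],
)

```text
t: 10.65
tool_pos: [0.4516, 0.3625, 0.1481]
tool_rot: [0.987, 0.158, 0.0, -0.0]
force: [0.3, -0.3, -4.2]
opening: 0.0156
```

```bash
python3 - <<'E'
from h import *
im=np.mean([snap('scene',f's7{i}.png').astype(float) for i in range(6)],0)
b=np.mean([snap('top',f't7{i}.png').astype(float) for i in range(2)],0)
np.save('a7.npy',im)
s=bot.read_state();p=s['tool_pos'];print(p,s['tool_rot'],s['force'],s['opening'],s['qvel'].round(3))
c=lambda q,x,y,w,h:cv2.resize(q[y:y+h,x:x+w,::-1],(400,600),interpolation=cv2.INTER_CUBIC)
o=np.hstack([c(im,368,135,45,67.5.__int__()),c(b,120,200,80,120)])
cv2.imwrite('pics/c8.png',np.clip(o*1.5,0,255).astype(np.uint8))
k=lambda P:((proj('scene',P)-[368,135])*[400/45,600/67]).round(1)
print([k([p[0],p[1],z]) for z in(.09,.1,.107,.110,.133)],k([p[0]+.005,p[1],.1]),k([p[0],p[1]+.005,.1]))
E

```

```text
[0.45156571 0.36248788 0.14796011] [ 9.87483029e-01  1.57725285e-01 -2.19268039e-05 -4.73724876e-05] [-0.6811426   0.30345024 -2.64782991] 0.016079416804295626 [-0.001 -0.     0.002 -0.001  0.001 -0.    -0.   ]
[array([197.1, 336.5]), array([199. , 308.6]), array([200.4, 288.9]), array([200.9, 280.4]), array([205.4, 215. ])] [212.1 313.1] [207.6 302.9]
```

View pics/c8.png

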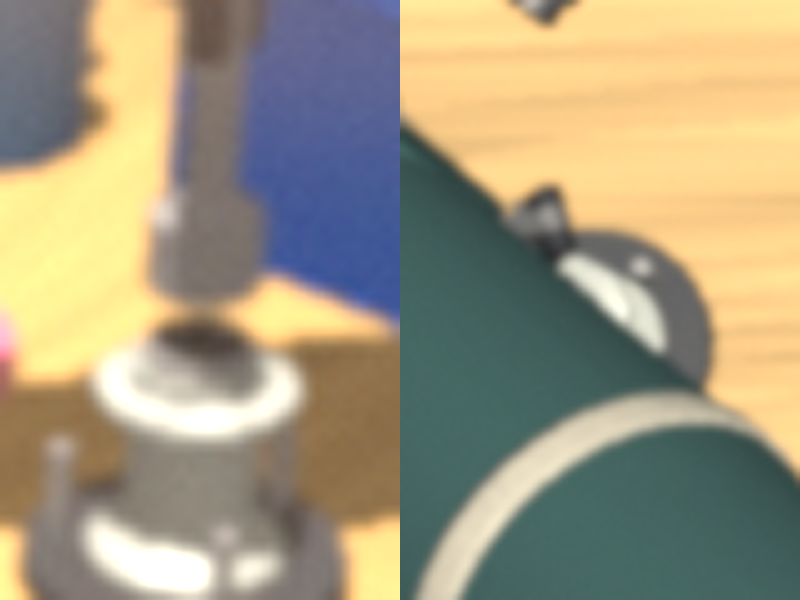

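```bash
python3 - <<'E'
from h import *
a=np.load('a7.npy'); s0=cv2.imread('pics/s0.png')[:,:,::-1].astype(float)
g=a.sum(2)/3; g0=s0.sum(2)/3; rb=a[:,:,0]-a[:,:,2]
print('u',list(range(378,408)))
for v in range(154,186): print(v,g[v,378:408].astype(int).tolist())
print('R-B');
for v in range(154,170,2): print(v,rb[v,378:408].astype(int).tolist())
print('vert s0 u=390..391');print([(v,int(g0[v,388:393].mean())) for v in range(164,186)])
p=bot.read_state()['tool_pos']
# expected edges: circles r at z
th=np.linspace(0,2*np.pi,200)
for n,z,r in(('foot.107',.107,.019),('foot.110',.110,.019),('bearing',.09,.019),('seal',.09,.015),('base',.012,.055)):
    e=np.array([proj('scene',[p[0]+r*np.cos(t),p[1]+r*np.sin(t),z]) for t in th]);print(n,e.min(0).round(1),e.max(0).round(1))
E

```

```text
u [378, 379, 380, 381, 382, 383, 384, 385, 386, 387, 388, 389, 390, 391, 392, 393, 394, 395, 396, 397, 398, 399, 400, 401, 402, 403, 404, 405, 406, 407]
154 [156, 158, 157, 157, 156, 154, 153, 150, 128, 96, 76, 73, 76, 76, 78, 75, 74, 71, 68, 68, 67, 69, 69, 70, 70, 70, 70, 68, 70, 70]
155 [158, 158, 157, 155, 155, 156, 153, 148, 128, 101, 82, 78, 77, 77, 77, 75, 74, 70, 70, 69, 69, 68, 69, 69, 69, 68, 69, 68, 69, 69]
156 [157, 156, 156, 155, 155, 155, 152, 144, 126, 109, 94, 82, 78, 77, 75, 77, 74, 72, 70, 70, 70, 66, 68, 70, 67, 68, 68, 69, 68, 69]
157 [157, 156, 155, 156, 157, 155, 150, 145, 134, 118, 97, 83, 78, 77, 77, 77, 78, 75, 72, 72, 70, 67, 70, 69, 69, 67, 69, 69, 68, 68]
158 [157, 156, 157, 157, 156, 154, 149, 145, 141, 123, 95, 79, 79, 80, 78, 79, 77, 78, 76, 73, 70, 68, 67, 68, 68, 67, 68, 68, 68, 69]
159 [156, 157, 157, 158, 157, 152, 143, 139, 137, 121, 94, 79, 79, 79, 78, 77, 78, 77, 75, 73, 71, 67, 67, 66, 66, 68, 67, 67, 67, 68]
160 [157, 158, 157, 159, 156, 151, 135, 121, 118, 106, 89, 77, 77, 79, 77, 77, 78, 77, 75, 72, 70, 69, 68, 66, 67, 68, 66, 67, 67, 66]
161
[... 4370 characters left out ...]
5, 101, 91, 63, 31, 15, 10, 11, 11, 10, 10, 11, 10, 9, 13, 27, 47, 58, 51, 32, 3, -25, -44, -53, -54, -58, -60]
168 [105, 104, 105, 104, 106, 104, 97, 79, 60, 44, 33, 24, 21, 22, 27, 34, 45, 58, 77, 94, 104, 106, 101, 92, 78, 66, 54, 34, 5, -25]
vert s0 u=390..391
[(164, 153), (165, 160), (166, 160), (167, 160), (168, 156), (169, 145), (170, 120), (171, 93), (172, 82), (173, 82), (174, 94), (175, 113), (176, 119), (177, 119), (178, 124), (179, 136), (180, 164), (181, 187), (182, 184), (183, 154), (184, 114), (185, 92)]
foot.107 [383.9 164.2] [397.2 170.3]
foot.110 [383.9 163.3] [397.3 169.4]
bearing [383.5 169.5] [396.8 175.7]
seal [384.9 170.1] [395.4 175. ]
base [369.8 187.1] [407.4 205.8]
```

Numeric profiles: foot centre at u≈390.85 (expected 390.6 for the tool axis) and bearing centre at ≈390.2 (expected 390.15). So they are aligned to within about 1 mm. The gap is about 20–22 mm, so I'll lower 11 mm.

Emit:
move_arm(
  moves=[
    [[0,0,0.15],[0,0,0]],
    [[0,0,0.15],[0,0,0]],
    [[0,0,0.14],[0,0,0]],
    [[0,0,0],[0,0,0]],
    [[0,0,0],[0,0,0]],
    [[0,0,0],[0,0,0]],
    [[0,0,0],[0,0,0]],
    [[0,0,0],[0,0,0]],
    [[0,0,0],[0,0,0]],
    [[0,0,0],[0,0,0]],
  ],
)

```text
t: 11.88
tool_pos: [0.4516, 0.3625, 0.137]
tool_rot: [0.987, 0.158, 0.0, -0.0]
force: [-0.3, 0.3, -4.3]
opening: 0.0157
```

```bash
python3 - <<'E'
from h import *
a=np.mean([snap('scene','s8.png').astype(float) for i in range(6)],0)
s=bot.read_state();p=s['tool_pos'];print(p,s['tool_rot'],s['force'],s['torque'],s['opening'],s['qvel'].round(3))
rb=a[:,:,0]-a[:,:,2];g=a.mean(2)
for v in range(154,182,2): print(v,g[v,378:402].astype(int).tolist(),rb[v,380:402:1].astype(int).tolist())
print([(v,int(g[v,386]),int(g[v,388]),int(g[v,390]),int(g[v,392]),int(g[v,394])) for v in range(164,180)])
th=np.linspace(0,2*np.pi,200)
for z in(.096,.099,.102,.105):
    e=np.array([proj('scene',[p[0]+.019*np.cos(t),p[1]+.019*np.sin(t),z]) for t in th]);print(z,e.min(0).round(1),e.max(0).round(1))
E

```

```text
[0.45156092 0.36246161 0.1369554 ] [ 9.87484532e-01  1.57715874e-01 -2.87632642e-05 -2.77550529e-05] [ 0.21953115  1.13855698 -1.65423467] [ 0.04387817  0.00467702 -0.01771107] 0.0155949640522677 [-0.001  0.001  0.    -0.     0.     0.001 -0.   ]
154 [157, 157, 157, 157, 156, 154, 154, 149, 128, 95, 77, 75, 77, 75, 77, 76, 75, 70, 70, 69, 69, 70, 69, 69] [109, 107, 107, 106, 104, 94, 61, 12, -9, 5, 11, 12, 12, 5, -10, -34, -47, -50, -51, -51, -51, -51]
156 [158, 157, 155, 156, 155, 155, 156, 150, 127, 95, 78, 75, 76, 76, 76, 76, 73, 70, 68, 68, 68, 68, 69, 67] [105, 106, 105, 106, 105, 94, 59, 9, -7, 5, 11, 12, 11, 5, -14, -38, -51, -53, -52, -52, -52, -54]
158 [157, 156, 156, 156, 157, 156, 155, 147, 125, 94, 77, 75, 76, 77, 77, 74, 74, 70, 69, 67, 68, 69, 67, 68] [107, 107, 107, 106, 105, 91, 53, 5, -7, 4, 12, 11, 10, 5, -16, -39, -51, -54, -55, -54, -55, -55]
160 [157, 158, 157, 157, 156, 155, 150, 142, 130, 112, 90, 78, 76, 76, 76, 74, 74, 73, 71, 70, 68, 65, 67, 67] [108, 107, 107, 104, 85, 57, 27, 11, 8, 9, 11, 12, 11, 9, 2, -9, -24, -38, -52, -56, -54, -56]
162 [159, 157, 158,
[... 1935 characters left out ...]
162, 174, 173, 160, 139, 111] [20, 19, 19, 19, 19, 19, 19, 18, 17, 17, 18, 18, 18, 17, 16, 17, 18, 19, 19, 18, 20, 26]
[(164, 109, 86, 79, 77, 77), (165, 89, 78, 78, 76, 77), (166, 86, 76, 77, 77, 75), (167, 88, 77, 76, 76, 76), (168, 90, 79, 76, 77, 76), (169, 91, 79, 77, 77, 76), (170, 87, 78, 77, 76, 79), (171, 79, 75, 74, 74, 75), (172, 68, 66, 69, 70, 66), (173, 71, 57, 59, 59, 55), (174, 88, 57, 55, 55, 59), (175, 99, 69, 64, 67, 71), (176, 116, 94, 78, 76, 78), (177, 134, 121, 98, 89, 82), (178, 138, 128, 114, 107, 90), (179, 149, 133, 133, 133, 109)]
0.096 [383.6 167.7] [397.  173.8]
0.099 [383.7 166.7] [397.  172.9]
0.102 [383.7 165.8] [397.1 171.9]
0.105 [383.8 164.9] [397.2 171. ]
```

Foot's bottom edge is at v≈172.4, which puts it at z≈0.100, 10 mm above the bearing top at 0.090. The arm is still and the force shows only the drift's weight. Handing in.

```bash
python3 -c "
from station import bot
print(bot.close_job())"
```

```text
the job is handed in; nothing more can be done
None
```

I took the large drift (38 mm foot) from the organiser end of the tray and carried it over the organiser with its foot at about 0.167 m. The job was handed in at about 12 s with the drift still gripped, upright, over the rear hub's bearing on the dark press base.

**Last checks:**
- **Gap:** the foot's underside sits at about z = 0.100 m, roughly 10 mm above the bearing. The scene picture and the arm readout agree to about 2 mm.
- **Centring:** the foot and bearing axes agree to about 1 mm sideways in the scene view. Along that camera's line of sight, centring rests on the earlier top-view measurement and the arm readout, because the arm hid the bearing from above.
- **Stillness and contact:** joint speeds were near zero. The vertical force was 1.7–4.3 N, which is only the drift's weight plus noise, so nothing was touching.

**Disagreements:**
- **Finger height:** the pictures showed the open fingertips 50 mm above the reported tool height, where about 13 mm was expected. I set the grasp height from the pictures instead.
- **Bearing position:** the two cameras differed by up to 8 mm on the bearing, so I aimed between them.
- **Gap before lowering:** estimates of the gap ranged from 20 to 24 mm before the last 11 mm descent.

I took no closing picture to check that the other drift, the hubs and the bystanders hadn't moved, but no reading showed a contact with any of them.

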